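# Latch the medicine crate's gate

### The arm

A 6-joint arm with a two-finger parallel gripper is mounted at the origin on the work surface. World frame = base frame: x ahead of the robot, y to its left, z up, the work surface at z = 0. Lengths are in m, angles in rad, forces in N, time in s.
With the tool pointing down it reaches from about 0.35 to 0.975 m from the base axis. Payload 4.9 kg.
Tool frame: the origin (TCP) lies on the centre line of the jaws, within the pads' length; the fingertips stand 25 mm ahead of it and the grasp point (between the pads) lies 6 mm ahead of it (env.tips_ahead is the distance from the TCP to the fingertips, in m); z points along the fingers, y is the direction in which the jaws open and shut (so a half turn about z gives the same grasp; the last joint's range is limited). The gripper opens to 85 mm and grips with 20 to 120 N. Pads are 22 mm wide; open, the fingers measure 114 mm over their backs; the gripper's body (76 mm by 85 mm) begins 54 mm behind the grasp point. The pads swing forward as they close: fully open they stand 13 mm farther back than shut.
Start: joints at [-1.448, 0.053, 1.613, -0, 1.476, -0.119], TCP at [0.15, -0.607, 0.256] pointing down, gripper open.
Joint ranges: [-3.01, 3.01], [-1.01, 2.22], [0.06, 2.58], [-1.02, 4.17], [0.09, 2.62], [-3.14, 3.14]. Speed limits (rad/s): [2.57, 2.57, 3.14, 3.14, 3.14, 3.14].

### API

Orientations are given as a unit quaternion [w, x, y, z].
In Python, from station import env gives the robot as it stands.
- The arm moves only by the tool drive_tool, never from a script. Its argument "plan" is a list of rows, each an object with "translation": the shift along the tool's x, y, z in mm, a list of three; "rot": the turn, a rotation vector about the tool's x, y, z in degrees, a list of three. A call has 1 to 12 rows; each row is the pose to reach, as a shift and turn from the pose commanded when the call began, along the tool's axes at that moment; what a row does not reach only later rows make up. A row lasts 1/10 s, in which the tool goes at most 50 mm and 8.59 degrees, less where a joint would pass 70% of its speed; a pose out of reach is approached as far as the arm can. A call with a gripper value outside its range is refused whole. "grip" is the closure, from -1 (fully open) to 1 (shut), set as the call begins (left out, the last holds). The fingers move at their own pace and stop on an object; the grip force is fixed at half the most. Time passes only in rows, so rows that repeat a pose let the fingers close. It gives the time, the measured TCP pose, the force and the opening at its end, in the units of the state.
- env.get_state(): the state, without advancing time (a new reading comes with each control period).
- env.snapshot(name): name is "scene" or "top" or "wrist"; returns a dict with "img" (480x640x3 uint8, red, green, blue), "range_z" (480x640 float32, m along the optical axis (not along the pixel's ray), 0 where there is no reading), "fov_y" (degrees; the focal length in pixels is half the picture's height over the tangent of half this angle, whatever the lens; pixels are square), "cx", "cy" (the principal point, pixels), "view" (4x4, takes a point from world to camera coordinates). Camera axes: x right, y down, z forward; pixel columns grow to the right and rows downward; lengths in m; the calibration is good to about 2 mm. A picture is of the moment at which its call begins.
- env.close_job(): hands the job in, once; it reports no verdict.
The state is a dict: "clock": time; "joints": joint angles; "joint_velocities": joint speeds; "tau": joint torques, N m; "ee_pos": TCP position; "tcp_rot": TCP orientation; "wrist_force": force on the tool from outside, world axes, zero at the start; "ft_torque": the same for the moment, N m; "grip_width": finger opening in m.
Only numpy, scipy, OpenCV 4.12 (cv2) and the standard library are available. Lean on these libraries where they do the work, as an engineer would, in place of code of your own. Each camera call takes 0.05 s, during which the arm holds its last target.

### The job

Shut the little pine gate of the medicine crate and latch it: raise the steel latch bar by its red tab so that it passes over the keeper's front lip, swing the gate in against its spring buffer, and let the bar drop fully down into the keeper's notch, so that the gate stays shut when you let go. The keeper is only lightly screwed on, so ease the bar onto it, feel for the notch, and never ram, press or drop the bar hard against the steel, and leave the medicines and the other things where they are.

Things in the scene. Friction and masses are not known exactly. Their poses are not given: they have to be found in the camera images.
- crate: Open-topped pine crate fixed on the table, 300 mm wide (its y), slatted gate on its front (-x) side. Origin on the table below the middle of the closed gate: x = 0 is the closed gate's mid-plane, y = 0 midway between the hinge (+y) and latch (-y) sides; x points into the crate, z up. The box lies at x 33 to 183 mm, up to 82 mm high.
- gate_hinge (a point): Point on the gate's vertical hinge axis, at crate x = 0, y = +120 mm, and at the height of the latch bar's pivot (112 mm above the table). Axes as the crate's.
- gate (a joint): Gate angle, rad: 0 = in the plane crate x = 0; positive = open, towards crate -x (to the robot); range -0.085 to 0.8. It stays where left (hinge friction 0.05 N m) but for the buffer. At angle a the gate runs from the hinge along (-sin a, -cos a) in crate x, y. Panel 16 mm thick, 20 to 240 mm from the hinge, top at 100 mm. Latched, it stands between -0.07 and 0.07.
- gate_buffer (a point): Rest position of the tip of the sprung rubber buffer, on the crate 225 mm from the hinge axis, 45 mm above the table. It pushes the gate back open over about the last 28 mm before angle 0 and beyond, with 100 N/m: about 3 N at angle 0, and the gate swings back if released unlatched.
- latch_bar (a joint): Latch bar angle, rad: 0 = level on its rest pin (also fully dropped), positive = free end raised, stop at 0.26; falls by its own weight (about 200 g). Raised by 0.12 or more it clears the keeper's jaw; lying on top of the jaw's lip or land it reads about 0.1.
- bar_pivot (a point): Pivot of the steel latch bar on the gate's top edge, 70 mm from the hinge axis, 112 mm above the table; axis level, square to the gate. The bar is 10 mm thick across the gate, 16 mm high, centred on the pivot's height when level, and its far end reaches 285 mm from the hinge axis, past the gate's free end.
- latch_tab (a point): Grip point on the red tab standing on the bar, in its mid-plane: 105 mm along the bar from its pivot (175 mm from the hinge axis), 33 mm above the pivot's height, 145 mm above the table when level. Tab 10 mm thick square to the gate (grip across this), 26 mm wide along the gate, from the bar's top (120 mm) up to 165 mm. Moves with gate and bar; its x axis is square to the gate.
- keeper: Wooden upright of the keeper, 104 mm (along crate x) by 24 mm, 94 mm high, fixed at the crate's latch side, 262 mm from the hinge axis; origin under its middle, at crate x = 0, y = -142 mm. It bears the steel jaw. Its screws suffer if the keeper or jaw is pushed with more than 15 N in any direction; the bar's weight resting on the jaw is harmless, a drop onto it from 20 mm is not.
- keeper_mark (a point): Middle of the upright's top plate, 97 mm high, crate x = 0, y = -142 mm. The dark steel jaw there is 20 mm wide along the gate; along x: front lip 26 mm, notch 14 mm, back land 26 mm; lip and land tops at 122 mm, notch floor at 101 mm. It is bolted in a slot: the notch's middle is up to 15 mm either side of this mark along x. That is not measured: find the notch by touch (the bar drops in).
- amber_bottle: Amber glass bottle with white cap, 44 mm across, 82 mm high, loose in the crate; origin under its centre. To be left alone.
- pill_organizer: Green plastic pill organizer, 42 x 150 x 26 mm, loose in the crate; origin under its centre. To be left alone.
- digital_thermometer: White digital thermometer, 130 mm long, loose on the table to the left. To be left alone.
- glass_thermometer: Glass thermometer in a blue case, 140 mm long, loose on the table to the left. To be left alone.
- spoon: Stainless spoon, loose on the table to the right. To be left alone.
- enamel_mug: White mug, 76 mm across, 80 mm high, loose on the table to the right. To be left alone.
- salve_jar: Green glass jar, 56 mm across, 50 mm high, loose on the table to the left. To be left alone.

How it is judged:
On the way:
1. the latch bar is raised clear of the keeper's front lip while the gate is still ajar (value of joint latch_bar above 0.095 rad and value of joint gate above 0.08 rad), for 0.05 s.
At the end, for the whole second after the job is handed in: the latch bar lies down in the keeper's notch behind the front lip (bar angle under 0.03 rad), the gate is shut (angle between -0.08 and 0.076 rad) and at rest, held by the latch alone (value of joint latch_bar below 0.03 rad and value of joint gate between -0.08 and 0.076 rad and velocity of joint gate between -0.03 and 0.03 rad/s); the robot touches nothing.
It fails at once if the keeper is pushed with more than 15 N (contact force between keeper and anything else above 15 N).
It fails at once if a medicine in the crate is moved by more than 20 mm (distance of any of amber_bottle, pill_organizer from where it was at the start of the episode above 0.02 m).
It fails at once if something else on the table is moved by more than 20 mm (distance of any of digital_thermometer, glass_thermometer, spoon, enamel_mug, salve_jar from where it was at the start of the episode above 0.02 m).
It also fails if it takes over 72 s, if anything falls off the work surface, if the arm or the gripper's body presses on something with over 40 N, if the wrist force passes 120 N, or if a joint passes its speed limit or range.

## Working session

There is one attempt and no reset: what is moved stays moved. The work goes in short steps, Python scripts to look and compute and a tool call to move; the robot and the scene stay as the last step left them, time stands still between calls to the robot, and variables do not carry over. Pictures are saved under pics/ and viewed, and the job is handed in when it is done.

Besides the shell and the picture viewer there is one more tool, called after "Emit:" as a command line: name --argument value ..., lists and objects as JSON in quotes. drive_tool: Moves the arm, as the interface text tells. Its arguments: {"type":"object","properties":{"plan":{"type":"array","items":{"type":"object","properties":{"translation":{"type":"array","items":{"type":"number"}},"rot":{"type":"array","items":{"type":"number"}}}}},"grip":{"type":"number"}},"required":["plan"]}

```bash
ls; mkdir -p pics; python3 - <<'E'
from station import env
import cv2,numpy as np
s=env.get_state();print(s)
for n in("scene","top","wrist"):
    d=env.snapshot(n);np.savez(f"{n}0.npz",**d)
    cv2.imwrite(f"pics/{n}0.png",d["img"][:,:,::-1]);print(n,d["fov_y"],d["cx"],d["cy"],d["view"])
E
```

```text
pics
{'clock': 0.0, 'joints': array([-1.44801737e+00,  5.33206211e-02,  1.61428458e+00,  1.59782858e-05,
        1.47602229e+00, -1.19041401e-01]), 'joint_velocities': array([ 0.0004293 , -0.00149777,  0.0003149 , -0.00158699, -0.00109478,
       -0.00192762]), 'tau': array([ 2.53020364e-03, -3.93685126e+01, -3.70171380e+01,  7.01623003e-05,
        7.13919828e-03,  9.15727270e-06]), 'ee_pos': array([ 0.14957746, -0.60624627,  0.25509107]), 'tcp_rot': array([-1.01742960e-03,  9.92698844e-01,  1.20614968e-01,  6.05118075e-06]), 'wrist_force': array([ 0.2130477 ,  0.55024552, -1.17441784]), 'ft_torque': array([ 0.01828175,  0.02282481, -0.05300153]), 'grip_width': 0.08525057490840747}
scene 57.61310596574012 319.8410983502231 233.67442832339293 [[ 0.41398156  0.91027921 -0.0033191  -0.25293843]
 [ 0.56448132 -0.25957487 -0.78356986 -0.23869867]
 [-0.71412891  0.3225099  -0.62129483  1.71265322]
 [ 0.          0.          0.          1.        ]]
top 48.27535555673857 319.2116152286276 230.14238793627055 [[-0.02315481 -0.99955121 -0.01900621  0.06483788]
 [-0.98319335  0.02621138 -0.18067596  0.58666494]
 [ 0.18109305  0.01450326 -0.98335902  1.34542131]
 [ 0.          0.          0.          1.        ]]
wrist 58.77545638328183 318.165356679916 245.69667341638456 [[ 0.23913101 -0.97098646 -0.0012825  -0.62408155]
 [-0.93002499 -0.22942236  0.28708693 -0.03737337]
 [-0.27905176 -0.06745863 -0.95790367  0.38009776]
 [ 0.          0.          0.          1.        ]]
```

View pics/scene0.png

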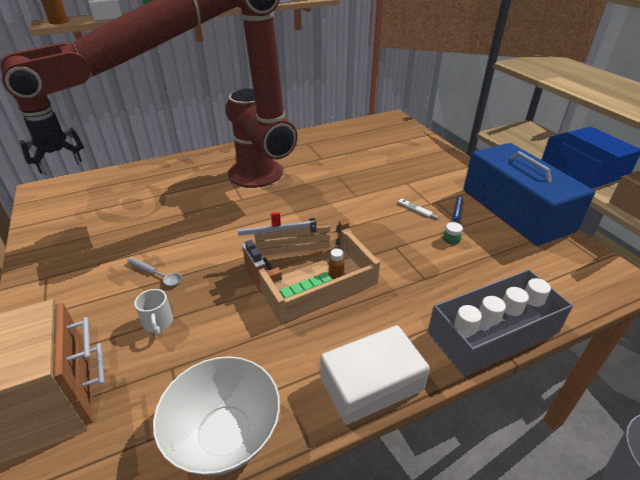

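View pics/top0.png

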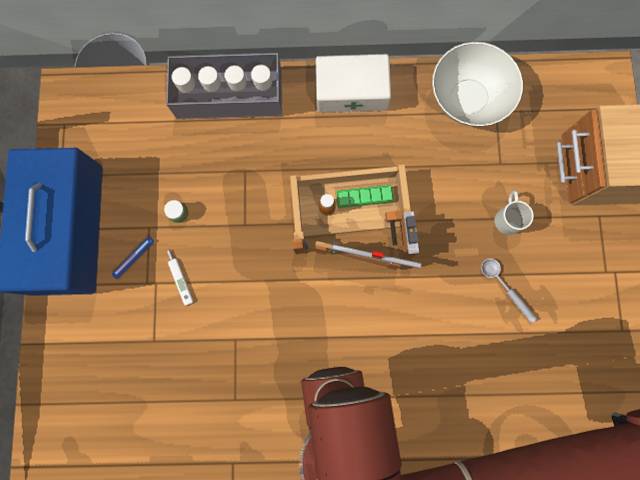

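View pics/wrist0.png

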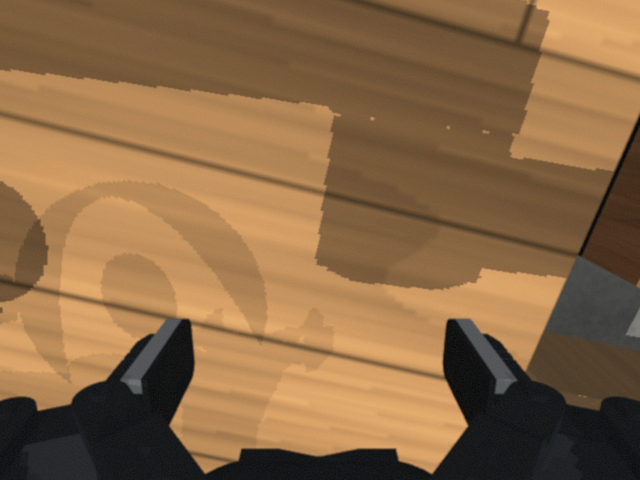

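The top view shows the crate at about (350,210), with its hinge post near (298,243). The red tab is near (378,254), the bar's free end near (420,265) and the jaw near (411,235). I'll measure these.

```bash
cat >h.py <<'E'
import numpy as np,cv2
def cloud(d):
    z=d["range_z"].astype(float);f=240/np.tan(np.radians(float(d["fov_y"])/2))
    v,u=np.mgrid[0:480,0:640]
    P=np.stack([(u-d["cx"])/f*z,(v-d["cy"])/f*z,z],-1)
    V=np.array(d["view"]);return (P-V[:3,3])@V[:3,:3], z>0
def proj(d,p):
    V=np.array(d["view"]);f=240/np.tan(np.radians(float(d["fov_y"])/2))
    c=V[:3,:3]@np.asarray(p)+V[:3,3];return c[0]/c[2]*f+d["cx"],c[1]/c[2]*f+d["cy"]
def ray(d,u,v,h):
    V=np.array(d["view"]);f=240/np.tan(np.radians(float(d["fov_y"])/2))
    r=V[:3,:3].T@np.array([(u-d["cx"])/f,(v-d["cy"])/f,1]);o=-V[:3,:3].T@V[:3,3]
    return o+r*(h-o[2])/r[2]
def red(d):
    h=cv2.cvtColor(d["img"],cv2.COLOR_RGB2HSV);return ((h[...,0]<6)|(h[...,0]>174))&(h[...,1]>200)&(h[...,2]>110)
E
python3 - <<'E'
from h import *
for n,(x0,x1,y0,y1) in {"top":(270,470,150,300),"scene":(220,400,190,330)}.items():
    d=np.load(n+"0.npz");im=d["img"][y0:y1,x0:x1,::-1]
    cv2.imwrite(f"pics/{n}0z.png",cv2.resize(im,None,fx=4,fy=4,interpolation=2)[:600,:800])
    P,ok=cloud(d);m=red(d)&ok;m[:y0]=0;m[y1:]=0;m[:,:x0]=0;m[:,x1:]=0
    print(n,m.sum(),np.median(P[m],0),P[m].min(0),P[m].max(0), np.argwhere(m).mean(0))
E
```

```text
top 51 [ 0.50644908 -0.08760819  0.16391516] [ 0.50082203 -0.10197783  0.14114571] [ 0.51386024 -0.07750416  0.17019664] [254.05882353 377.25490196]
scene 15 [ 0.51254226 -0.08894536  0.16511811] [ 0.50547341 -0.10011398  0.16258679] [ 0.5164587  -0.07989191  0.16779904] [213.53333333 275.73333333]
```

View pics/top0z.png

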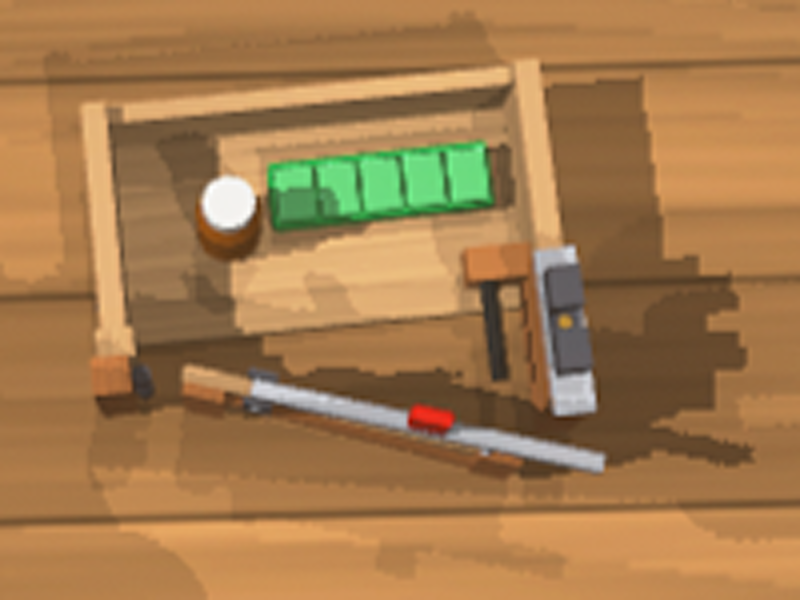

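View pics/scene0z.png

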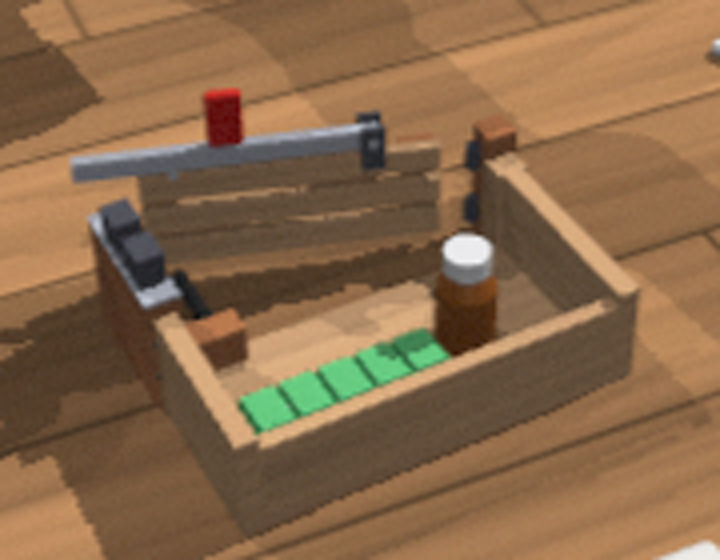

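```bash
python3 - <<'E'
from h import *
d=np.load("top0.npz");P,ok=cloud(d)
roi=np.zeros((480,640),bool);roi[150:300,270:470]=1
Z=P[...,2]
m=ok&roi&(abs(Z-.082)<.004)
hsv=cv2.cvtColor(d["img"],cv2.COLOR_RGB2HSV)
# remove bottle cap, small stuff by connectivity
n,l,st,_=cv2.connectedComponentsWithStats(m.astype(np.uint8));
for i in range(1,n): 
    if st[i][4]>15:
        q=P[l==i][:,:2];print(i,st[i],cv2.minAreaRect((q*1000).astype(np.float32)))
for lo,hi,nm in((.105,.135,"bar/jaw"),(.093,.101,"plate")):
    m=ok&roi&(Z>lo)&(Z<hi)
    n,l,st,_=cv2.connectedComponentsWithStats(m.astype(np.uint8),connectivity=8)
    for i in range(1,n):
        if st[i][4]>10:
            q=P[l==i];r=cv2.minAreaRect((q[:,:2]*1000).astype(np.float32));print(nm,st[i],r,cv2.boxPoints(r).round(),np.median(q[:,2]))
# gold dot
y=(hsv[...,0]>15)&(hsv[...,0]<30)&(hsv[...,1]>170)&roi
y[:,:405]=0
print(np.argwhere(y)[:20].tolist())
im=d["img"]
for r in range(208,256): print(r,[int(im[r,c].sum()//3) for c in range(404,421)],[int(Z[r,c]*1000) for c in range(404,421)])
E
```

```text
1 [398 165  13  48 266] ((687.3928833007812, -172.5813446044922), (126.90769958496094, 16.7280330657959), 4.131202220916748)
3 [290 176  14  64 360] ((645.6911010742188, 106.94635009765625), (168.39405822753906, 23.671815872192383), 2.8961939811706543)
25 [338 251   9   5  20] ((522.6189575195312, -6.686977386474609), (22.168228149414062, 6.383286476135254), 74.1470947265625)
bar/jaw [406 216  10  13 105] ((591.6862182617188, -179.77259826660156), (28.328838348388672, 20.646728515625), 3.804290533065796) [[ 577. -170.]
 [ 578. -191.]
 [ 607. -189.]
 [ 605. -169.]] 0.12104567467354639
bar/jaw [408 229  10  15 113] ((557.2650756835938, -182.06661987304688), (36.278343200683594, 21.00635528564453), 0.7450447082519531) [[ 539. -172.]
 [ 539. -193.]
 [ 576. -192.]
 [ 575. -171.]] 0.12089468747170408
bar/jaw [331 242  90  27 434] ((504.22271728515625, -86.98709106445312), (223.03805541992188, 23.90911293029785), 74.54157257080078) [[ 463. -191.]
 [ 486. -198.]
 [ 545.   17.]
 [ 522.   24.]] 0.11976791720256974
plate [321 195  13  13 101] ((657.1512451171875, 27.77710723876953), (30.8388538
[... 7935 characters left out ...]
 182, 182, 185, 183, 184, 183, 186, 169, 87, 69] [24, 40, 51, 71, 86, 95, 101, 99, 94, 102, 94, 93, 95, 102, 96, -1, 0]
252 [65, 79, 51, 64, 129, 191, 189, 185, 177, 177, 168, 169, 165, 163, 148, 81, 68] [21, 34, 52, 67, 86, 97, 97, 102, 95, 104, 97, 94, 93, 101, 99, -1, 0]
253 [55, 54, 53, 51, 99, 162, 160, 154, 135, 128, 105, 104, 93, 82, 83, 68, 69] [18, 34, 50, 68, 82, 92, 94, 98, 93, 94, 99, 99, 95, 83, 0, 0, 5]
254 [57, 55, 54, 55, 52, 53, 51, 47, 49, 49, 51, 55, 62, 68, 69, 69, 71] [20, 33, 49, 69, 82, 77, 83, 74, 75, 72, 68, 74, 69, 2, 1, -5, 0]
255 [56, 56, 57, 56, 57, 55, 55, 55, 56, 56, 59, 66, 68, 70, 70, 70, 70] [17, 30, 49, 67, 59, 58, 59, 57, 54, 1430, 54, 44, -1, -2, 5, 2, 3]
```

```bash
python3 - <<'E'
from h import *
d=np.load("top0.npz");V=d["view"];print("cam",-V[:3,:3].T@V[:3,3])
r=lambda u,v,h:(ray(d,u,v,h)*1000).round(1)
print("plate front L,R",r(408.5,253,.097),r(418,252.6,.097)," back",r(404,212.8,.097),r(413.3,211.3,.097))
print("plate back mid",r(408.7,212,.097),"front mid",r(413.2,252.8,.097))
print("lip f",r(412.5,241.9,.122),"lip b",r(411.5,231.7,.122),"land f",r(410.8,225.9,.122),"land b",r(410.5,216.2,.122))
print("dot",r(410.6,230,.101))
P,ok=cloud(d);Z=P[...,2]
# wall line fits
def fit(m):
    q=P[m][:,:2].astype(np.float32);vx,vy,x,y=cv2.fitLine(q,cv2.DIST_HUBER,0,.001,.001).ravel();return np.degrees(np.arctan2(vy,vx)),x,y,len(q)
b=ok&(abs(Z-.082)<.004)
for (r0,r1,c0,c1) in((185,232,290,304),(168,210,398,412),(165,186,300,400)):
    m=np.zeros_like(b);m[r0:r1,c0:c1]=1;print(fit(b&m))
# bar: grey
m=ok&(abs(Z-.120)<.006);R=np.zeros_like(m);R[244:270,330:422]=1
h=cv2.cvtColor(d["img"],cv2.COLOR_RGB2HSV)
m&=R&(h[...,1]<60);print("bar",fit(m),P[m][:,2].mean())
q=P[m];print(q[q[:,1].argmin()],q[q[:,1].argmax()])
print(r(421,266,.12),r(420,262,.12))
E
```

```text
cam [0.33465993 0.02991849 1.43026075]
plate front L,R [ 516.1 -172.6   97. ] [ 516.5 -196.3   97. ]  back [ 619.2 -166.7   97. ] [ 622.5 -190.4   97. ]
plate back mid [ 621.  -178.7   97. ] front mid [ 516.3 -184.3   97. ]
lip f [ 540.  -180.1  122. ] lip b [ 565.6 -179.   122. ] land f [ 580.2 -178.1  122. ] land b [ 604.8 -178.7  122. ]
dot [ 573.7 -180.4  101. ]
(np.float32(4.506809), np.float32(0.6435457), np.float32(0.10864908), 252)
(np.float32(4.0557356), np.float32(0.68667984), np.float32(-0.1725885), 234)
(np.float32(-86.09457), np.float32(0.73481137), np.float32(-0.103618324), 9)
bar (np.float32(76.50683), np.float32(0.50813323), np.float32(-0.083765976), 358) 0.11984261116707348
[ 0.48294505 -0.19615569  0.11676148] [0.52363666 0.02131719 0.11438915]
[ 480.1 -197.9  120. ] [ 490. -196.  120.]
```

```bash
cat >>h.py <<'E'
from scipy.spatial.transform import Rotation as R
H=np.array([550.4,79.9]); YAW=np.radians(4.0)
def tabpose(a,b,up=0):
    """grasp point on tab (mm, world) & tool rotation, gate angle a, bar angle b"""
    g=np.array([-np.cos(YAW)*np.sin(a)+np.sin(YAW)*np.cos(a), -np.sin(YAW)*np.sin(a)-np.cos(YAW)*np.cos(a)])
    n=np.array([-g[1],g[0],0]) # into crate
    G=np.array([g[0],g[1],0]);Zu=np.array([0,0,1.])
    gb=G*np.cos(b)+Zu*np.sin(b); ub=-G*np.sin(b)+Zu*np.cos(b)
    p=np.array([*(H+70*g),112.])+105*gb+(33+up)*ub
    y=n; z=-ub; x=np.cross(y,z)
    return p,R.from_matrix(np.c_[x,y,z])
def tcp(a,b,up=0):
    p,r=tabpose(a,b,up);return p-6*r.as_matrix()[:,2],r
def rel(p0,r0,p,r):
    return r0.inv().apply(p-p0).round(2),np.degrees((r0.inv()*r).as_rotvec()).round(2)
def st(env):
    s=env.get_state();return s["ee_pos"]*1000,R.from_quat(np.roll(s["tcp_rot"],-1)),s
def est(p,r):
    """gate, bar angle from tcp pose assuming grasp at tab"""
    y=r.as_matrix()[:,1];
    n=y
    a=None
    return np.arctan2(y[1],y[0])
E
python3 - <<'E'
from h import *
from station import env
d=np.load("top0.npz");m=red(d);m[:240]=0;m[270:]=0
ys,xs=np.nonzero(m);print(ys.min(),ys.max(),xs.min(),xs.max())
for v in range(ys.min(),ys.max()+1):print(v,d["img"][v,370:388,0].tolist(),d["img"][v,370:388,1].tolist())
p,r=tabpose(.307,0,20);print(p,proj(d,p/1000))
p0,r0,s=st(env)
p,r=tcp(.307,0);p[2]=255
print(p,rel(p0,r0,p,r))
E
```

```text
251 257 372 383
251 [96, 95, 105, 148, 180, 163, 148, 138, 113, 104, 95, 93, 96, 97, 98, 100, 98, 99] [67, 69, 67, 54, 48, 50, 57, 63, 64, 65, 69, 70, 73, 73, 71, 72, 71, 72]
252 [121, 117, 137, 214, 240, 234, 226, 214, 187, 170, 152, 142, 131, 100, 97, 98, 97, 98] [106, 103, 67, 42, 42, 43, 40, 42, 44, 47, 56, 56, 63, 68, 72, 71, 70, 71]
253 [168, 161, 169, 229, 239, 238, 237, 236, 236, 232, 226, 218, 198, 131, 95, 97, 98, 98] [167, 152, 69, 39, 47, 47, 47, 45, 45, 43, 42, 40, 42, 55, 72, 70, 71, 71]
254 [181, 177, 177, 203, 217, 229, 235, 237, 237, 236, 234, 236, 229, 158, 93, 96, 98, 98] [185, 165, 49, 37, 43, 45, 46, 47, 47, 47, 45, 44, 40, 48, 72, 69, 69, 70]
255 [181, 178, 154, 132, 144, 171, 196, 207, 216, 220, 229, 239, 232, 136, 98, 100, 98, 97] [184, 162, 26, 36, 38, 39, 40, 39, 42, 43, 45, 45, 47, 62, 84, 79, 72, 71]
256 [165, 165, 146, 134, 132, 130, 126, 122, 133, 148, 177, 202, 188, 115, 109, 108, 104, 103] [167, 153, 62, 42, 35, 34, 35, 36, 36, 36, 38, 38, 60, 97, 107, 102, 90, 89]
257 [137, 135, 131, 121, 117, 117, 123, 121, 133, 127, 125, 119, 106, 110, 122, 144, 144, 144] [125, 125, 105, 75, 72, 62, 68, 41, 43, 33, 33, 44, 83, 113, 122, 145, 143, 144]
[509.28039866 -90.20049496 165.        ] (np.float64(378.09200600838597), np.float64(252.74460064200383))
[509.28039866 -90.20049496 255.        ] (array([ 472.81, -415.04,    1.07]), array([-8.000e-02, -6.000e-02, -6.256e+01]))
```

Emit:
drive_tool --grip -1 --plan '[{"translation":[36,-32,0],"rot":[0,0,-4.8]},{"translation":[72,-64,0],"rot":[0,0,-9.6]},{"translation":[108,-96,0],"rot":[0,0,-14.4]},{"translation":[145,-128,0],"rot":[0,0,-19.2]},{"translation":[182,-160,0],"rot":[0,0,-24]},{"translation":[218,-192,0],"rot":[0,0,-28.9]},{"translation":[254,-224,0],"rot":[0,0,-33.7]},{"translation":[291,-256,0],"rot":[0,0,-38.5]},{"translation":[327,-287,0],"rot":[0,0,-43.3]},{"translation":[364,-319,0],"rot":[0,0,-48.1]},{"translation":[400,-351,0],"rot":[0,0,-52.9]},{"translation":[436,-383,0],"rot":[0,0,-57.8]}]'

```text
clock: 1.35
ee_pos: [0.4819, -0.1286, 0.2562]
tcp_rot: [0.0, 0.81, 0.587, 0.0]
wrist_force: [0.0, -0.8, -0.5]
grip_width: 0.0853
```

```bash
python3 - <<'E'
from h import *
from station import env
p0,r0,s=st(env);print(p0,r0.as_quat(),s["joints"])
p,r=tcp(.31,0);p[2]=225
print(p,rel(p0,r0,p,r))
d=env.snapshot("wrist");cv2.imwrite("pics/w1.png",d["img"][:,:,::-1]);np.savez("w1.npz",**d)
E
```

```text
[ 481.91624618 -128.58254837  256.21322718] [8.09735003e-01 5.86795705e-01 2.39782050e-05 1.57690964e-04] [-4.09998168e-01 -2.56524858e-01  1.89999796e+00 -1.19473276e-04
  1.49782364e+00 -9.33850194e-02]
[508.77028298 -90.07637089 225.        ] (array([44.96, 13.52, 31.21]), array([ 0.02,  0.01, -4.38]))
```

View pics/w1.png

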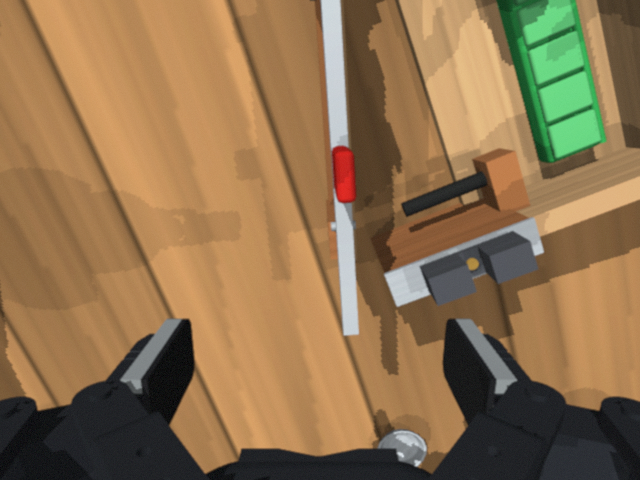

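Seen from the wrist, the tab is at about (344,175) and the bar's end at (350,332). The jaw blocks are at (450,278) and (508,257), with a gold mark at (473,264) in the notch. I'll check these against the top view.

```bash
python3 - <<'E'
from h import *
d=np.load("w1.npz")
cv2.imwrite("pics/w1z.png",cv2.resize(d["img"][220:320,360:560,::-1],None,fx=4,fy=4,interpolation=2))
m=red(d);m[:100]=0;m[230:]=0;print(cv2.minAreaRect(np.argwhere(m)[:,::-1].astype(np.float32)))
r=lambda u,v,h:(ray(d,u,v,h)*1000).round(1)
print("tab top",r(344.5,174,.165),tabpose(.31,0,20)[0])
print("bar end",r(350.5,333,.120),"bar mid near tab",r(337,100,.12))
print("dot",r(473,264,.101),"H",H)
P,ok=cloud(d);Z=P[...,2];print(np.median(Z[m]))
E
```

```text
((344.03106689453125, 174.027587890625), (54.670204162597656, 20.141653060913086), 86.633544921875)
tab top [508.7 -88.1 165. ] [508.77028298 -90.07637089 165.        ]
bar end [ 482.3 -196.3  120. ] bar mid near tab [517.8 -53.2 120. ]
dot [ 575.1 -182.5  101. ] H [550.4  79.9]
0.1657519433301204
```

View pics/w1z.png

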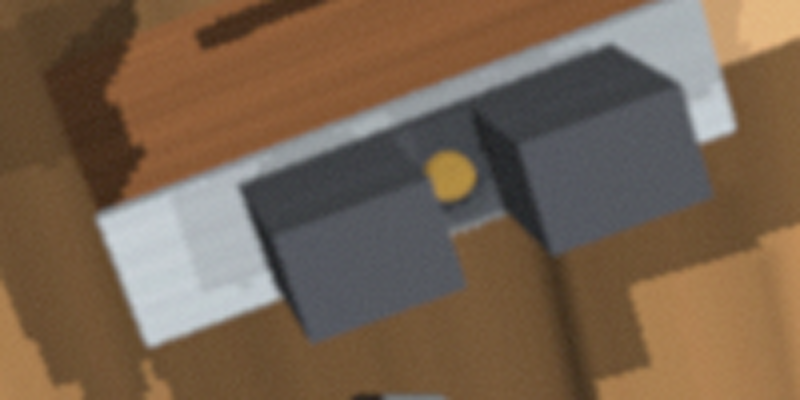

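```bash
python3 - <<'E'
from h import *
d=np.load("w1.npz")
r=lambda u,v,h:(ray(d,360+u/4,220+v/4,h)*1000)
ex=np.array([np.cos(YAW),np.sin(YAW),0]);ey=np.array([-ex[1],ex[0],0])
def c(p):q=p-np.array([*H,0]);return np.round([q@ex,q@ey-0],1)
for nm,h,pts in(("lip",.122,[(275,232),(435,178),(465,287),(312,340)]),("land",.122,[(518,140),(682,85),(712,195),(553,250)]),("plate",.097,[(97,215),(147,345),(735,130),(700,0)])):
    q=[r(u,v,h) for u,v in pts];print(nm,[c(x).tolist() for x in q],c(np.mean(q,0)),np.mean(q,0).round(1))
    e=q[1]-q[0] if nm!="plate" else q[2]-q[1]
    print(np.degrees(np.arctan2(e[1],e[0])))
print("dot",c(r(450,176,.101)))
E
```

```text
lip [[-27.0, -252.1], [-1.0, -253.0], [-1.7, -272.6], [-27.3, -272.2]] [ -14.3 -262.5] [ 554.5 -182.9  122. ]
2.1567155014169037
land [[12.8, -251.8], [38.7, -252.7], [38.7, -272.2], [13.0, -271.8]] [  25.8 -262.1] [ 594.4 -179.8  122. ]
1.999496687292341
plate [[-51.9, -249.0], [-52.0, -275.6], [54.5, -275.6], [54.4, -250.9]] [   1.3 -262.8] [ 570.  -182.2   97. ]
3.9887530123575186
dot [   6.  -263.4]
```

Emit:
drive_tool --plan '[{"translation":[22,7,10],"rot":[0,0,-2.2]},{"translation":[45,13.5,30],"rot":[0,0,-4.4]},{"translation":[45,13.5,60],"rot":[0,0,-4.4]},{"translation":[45,13.5,85],"rot":[0,0,-4.4]},{"translation":[45,13.5,95],"rot":[0,0,-4.4]},{"translation":[45,13.5,102],"rot":[0,0,-4.4]},{"translation":[45,13.5,102],"rot":[0,0,-4.4]},{"translation":[45,13.5,102],"rot":[0,0,-4.4]}]'

```text
clock: 2.2
ee_pos: [0.5089, -0.0925, 0.1556]
tcp_rot: [0.001, 0.788, 0.616, 0.001]
wrist_force: [0.3, 0.6, 0.4]
grip_width: 0.0854
```

```bash
python3 - <<'E'
from h import *
from station import env
p0,r0,s=st(env);print(p0,s["wrist_force"],s["joints"]);print(tcp(.31,0))
d=env.snapshot("wrist");cv2.imwrite("pics/w2.png",d["img"][:,:,::-1]);np.savez("w2.npz",**d)
E
```

```text
[508.94328723 -92.53064681 155.64680406] [0.3275351  0.62295334 0.38934798] [-3.23790350e-01 -1.23752987e-01  1.95758935e+00  1.67708291e-05
  1.30566621e+00 -7.99821019e-02]
(array([508.77028298, -90.07637089, 151.        ]), Rotation.from_matrix(array([[ 0.2378841 ,  0.97129355,  0.        ],
                            [ 0.97129355, -0.2378841 , -0.        ],
                            [-0.        ,  0.        , -1.        ]])))
```

View pics/w2.png

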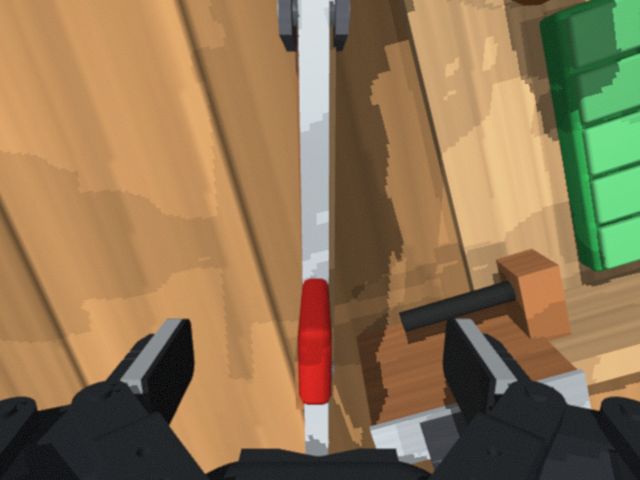

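The tab is centred between the pads, at column 315 against the finger midpoint at 318. I'll close.

Emit:
drive_tool --grip -1 --plan '[{"translation":[3,0,2],"rot":[0,0,0]},{"translation":[3,0,2],"rot":[0,0,0]}]'

```text
clock: 2.45
ee_pos: [0.5093, -0.0891, 0.1529]
tcp_rot: [0.0, 0.788, 0.616, 0.0]
wrist_force: [0.3, 0.0, 0.0]
grip_width: 0.0855
```

Emit:
drive_tool --grip 1 --plan '[{"translation":[0,0,0],"rot":[0,0,0]},{"translation":[0,0,0],"rot":[0,0,0]},{"translation":[0,0,0],"rot":[0,0,0]},{"translation":[0,0,0],"rot":[0,0,0]},{"translation":[0,0,0],"rot":[0,0,0]},{"translation":[0,0,0],"rot":[0,0,0]},{"translation":[0,0,0],"rot":[0,0,0]},{"translation":[0,0,0],"rot":[0,0,0]}]'

```text
clock: 3.25
ee_pos: [0.5089, -0.0892, 0.1524]
tcp_rot: [-0.0, 0.788, 0.616, -0.0]
wrist_force: [-2.2, 0.1, 1.9]
grip_width: 0.0093
```

```bash
python3 - <<'E'
from h import *
from station import env
p0,r0,s=st(env);print(p0,s["wrist_force"],s["ft_torque"],s["grip_width"],r0.as_matrix().round(4));
for b in (.05,.1,.15,.17):
    p,r=tcp(.31,b); q,_=tcp(.31,0)
    print(b,rel(q,tcp(.31,0)[1],p,r))
E
```

```text
[508.89494769 -89.17339429 152.37736765] [-2.16165871  0.12036076  1.85997896] [0.01199677 0.13188453 0.23409282] 0.009280428398292948 [[ 2.407e-01  9.706e-01 -2.000e-04]
 [ 9.706e-01 -2.407e-01 -1.000e-04]
 [-1.000e-04 -2.000e-04 -1.000e+00]]
0.05 (array([ 2.08, -0.  , -5.2 ]), array([-0.  , -2.86, -0.  ]))
0.1 (array([  4.42,  -0.  , -10.29]), array([-0.  , -5.73, -0.  ]))
0.15 (array([  7.01,  -0.  , -15.25]), array([-0.  , -8.59, -0.  ]))
0.17 (array([  8.11,   0.  , -17.2 ]), array([-0.  , -9.74, -0.  ]))
```

Emit:
drive_tool --plan '[{"translation":[0.8,0,-2.1],"rot":[0,-1.15,0]},{"translation":[1.7,0,-4.2],"rot":[0,-2.3,0]},{"translation":[2.7,0,-6.2],"rot":[0,-3.4,0]},{"translation":[3.5,0,-8.2],"rot":[0,-4.6,0]},{"translation":[4.5,0,-10.3],"rot":[0,-5.7,0]},{"translation":[5.5,0,-12.3],"rot":[0,-6.9,0]},{"translation":[6.5,0,-14.3],"rot":[0,-8,0]},{"translation":[7.6,0,-16.2],"rot":[0,-9.2,0]},{"translation":[7.6,0,-16.2],"rot":[0,-9.2,0]},{"translation":[7.6,0,-16.2],"rot":[0,-9.2,0]}]'

```text
clock: 4.25
ee_pos: [0.5108, -0.0817, 0.1684]
tcp_rot: [0.049, 0.785, 0.614, -0.063]
wrist_force: [-1.7, -0.8, -0.2]
grip_width: 0.0093
```

```bash
python3 - <<'E'
from h import *
from station import env
p0,r0,s=st(env);print(p0,s["wrist_force"],s["ft_torque"],s["grip_width"]);
d=env.snapshot("scene");cv2.imwrite("pics/s3.png",cv2.resize(d["img"][190:340,220:400,::-1],None,fx=4,fy=4,interpolation=2))
q,rq=tcp(.31,.16,1.4)
print(q, rel(p0,r0,q,rq))
for a in np.arange(.29,-.06,-.03):
    p,r=tcp(a,.16,1.4); print(round(a,3),*[x.tolist() for x in rel(q,rq,p,r)])
E
```

```text
[510.81567525 -81.6629345  168.42066107] [-1.72837044 -0.8368248  -0.20067119] [0.06528035 0.11681314 0.27891523] 0.009315098160946462
[510.62044814 -82.52204713 168.61239394] (array([-0.9 ,  0.02, -0.05]), array([-0.03,  0.04, -0.16]))
0.29 [0.03, 3.34, -0.01] [-0.18, 0.0, -1.13]
0.26 [0.21, 8.36, -0.03] [-0.46, 0.0, -2.83]
0.23 [0.53, 13.36, -0.09] [-0.73, 0.0, -4.53]
0.2 [1.0, 18.36, -0.16] [-1.0, 0.0, -6.22]
0.17 [1.62, 23.33, -0.26] [-1.28, 0.0, -7.92]
0.14 [2.38, 28.29, -0.38] [-1.55, 0.0, -9.62]
0.11 [3.29, 33.22, -0.53] [-1.83, 0.0, -11.31]
0.08 [4.35, 38.12, -0.7] [-2.1, 0.0, -13.01]
0.05 [5.55, 42.99, -0.9] [-2.37, 0.0, -14.71]
0.02 [6.89, 47.82, -1.11] [-2.65, 0.0, -16.4]
-0.01 [8.38, 52.6, -1.35] [-2.92, 0.0, -18.1]
-0.04 [10.01, 57.34, -1.62] [-3.19, 0.0, -19.8]
```

View pics/s3.png

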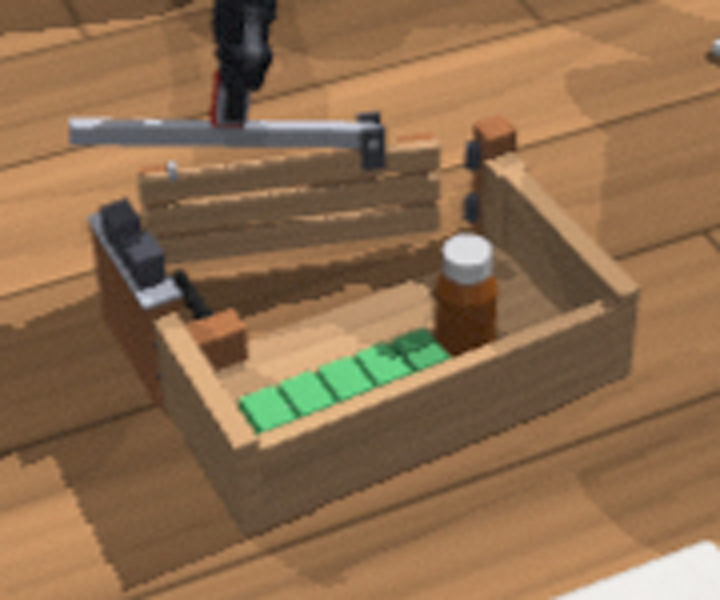

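The scene view shows the bar raised well above the jaw. I'll swing the gate to about 0.05 rad.

Emit:
drive_tool --plan '[{"translation":[0.03,3.34,0],"rot":[-0.18,0,-1.13]},{"translation":[0.2,8.36,0],"rot":[-0.46,0,-2.83]},{"translation":[0.5,13.4,-0.1],"rot":[-0.73,0,-4.53]},{"translation":[1.0,18.4,-0.2],"rot":[-1.0,0,-6.2]},{"translation":[1.6,23.3,-0.3],"rot":[-1.3,0,-7.9]},{"translation":[2.4,28.3,-0.4],"rot":[-1.55,0,-9.6]},{"translation":[3.3,33.2,-0.5],"rot":[-1.8,0,-11.3]},{"translation":[4.4,38.1,-0.7],"rot":[-2.1,0,-13]},{"translation":[5.6,43,-0.9],"rot":[-2.4,0,-14.7]},{"translation":[5.6,43,-0.9],"rot":[-2.4,0,-14.7]},{"translation":[5.6,43,-0.9],"rot":[-2.4,0,-14.7]}]'

```text
clock: 5.4
ee_pos: [0.5537, -0.0865, 0.1682]
tcp_rot: [0.057, 0.699, 0.711, -0.056]
wrist_force: [-3.4, 2.4, -0.7]
grip_width: 0.0094
```

```bash
cat >now.py <<'E'
from h import *
from station import env
import sys
p0,r0,s=st(env);print(s["clock"],p0.round(2),"F",s["wrist_force"].round(2),"T",s["ft_torque"].round(2));
# gate angle from yaw of y axis and from position
M=r0.as_matrix();n=M[:,1];a1=-(np.arctan2(n[1],n[0])-YAW)
g=p0+6*M[:,2];rel2=g[:2]-H;a2=np.arctan2(-rel2[0]*np.cos(YAW)-rel2[1]*np.sin(YAW),-(-rel2[0]*np.sin(YAW)+rel2[1]*np.cos(YAW)))
b1=np.arcsin(-M[2,0]) if abs(M[2,0])<1 else 0
L=np.hypot(105,34.4);b2=np.arcsin((g[2]-112)/L)-np.arctan2(34.4,105)
print("a rot/pos",round(a1,4),round(a2,4),"b rot/pos",round(b1,4),round(b2,4))
E
python3 now.py; python3 - <<'E'
from h import *
from station import env
d=env.snapshot("wrist");cv2.imwrite("pics/w4.png",d["img"][:,:,::-1])
q,rq=tcp(.05,.16,1.4)
for a in np.arange(.03,-.06,-.01):
    p,r=tcp(a,.16,1.4); print(round(a,3),*[x.tolist() for x in rel(q,rq,p,r)])
E
```

```text
5.4 [553.71 -86.46 168.25] F [-3.36  2.37 -0.66] T [0.69 0.45 0.17]
a rot/pos 0.0533 0.05 b rot/pos 0.1601 0.1563
0.03 [0.03, 3.34, -0.01] [-0.18, -0.0, -1.13]
0.02 [0.07, 5.02, -0.01] [-0.27, -0.0, -1.7]
0.01 [0.13, 6.69, -0.02] [-0.37, 0.0, -2.26]
-0.0 [0.21, 8.36, -0.03] [-0.46, -0.0, -2.83]
-0.01 [0.3, 10.03, -0.05] [-0.55, -0.0, -3.39]
-0.02 [0.4, 11.7, -0.07] [-0.64, -0.0, -3.96]
-0.03 [0.53, 13.36, -0.09] [-0.73, -0.0, -4.53]
-0.04 [0.67, 15.03, -0.11] [-0.82, -0.0, -5.09]
-0.05 [0.82, 16.69, -0.13] [-0.91, -0.0, -5.66]
```

View pics/w4.png

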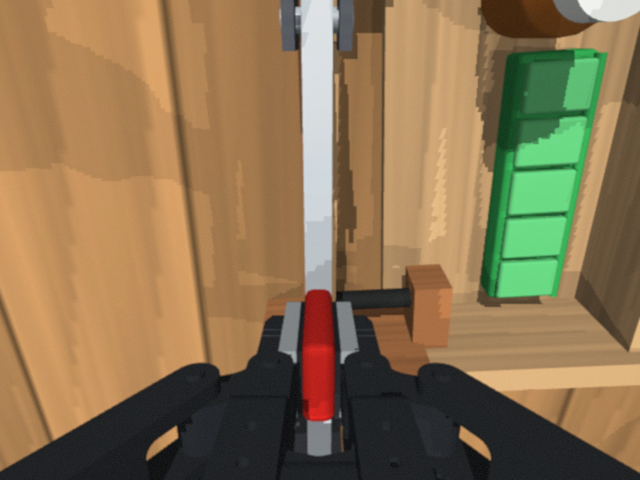

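Emit:
drive_tool --plan '[{"translation":[0,2,0],"rot":[-0.1,0,-0.6]},{"translation":[0,4,0],"rot":[-0.2,0,-1.3]},{"translation":[0.1,6,0],"rot":[-0.3,0,-2]},{"translation":[0.2,8,0],"rot":[-0.45,0,-2.7]},{"translation":[0.3,10,0],"rot":[-0.55,0,-3.4]},{"translation":[0.4,11.7,0],"rot":[-0.64,0,-3.96]},{"translation":[0.4,11.7,0],"rot":[-0.64,0,-3.96]},{"translation":[0.4,11.7,0],"rot":[-0.64,0,-3.96]}]'

```text
clock: 6.25
ee_pos: [0.5651, -0.0859, 0.1682]
tcp_rot: [0.058, 0.674, 0.735, -0.054]
wrist_force: [-4.8, 1.3, -0.8]
grip_width: 0.0094
```

```bash
python3 now.py; python3 - <<'E'
from h import *
from station import env
d=env.snapshot("scene");np.savez("s5.npz",**d);cv2.imwrite("pics/s5.png",cv2.resize(d["img"][200:300,220:360,::-1],None,fx=5,fy=5,interpolation=2))
d=env.snapshot("top");np.savez("t5.npz",**d);cv2.imwrite("pics/t5.png",cv2.resize(d["img"][190:270,340:440,::-1],None,fx=6,fy=6,interpolation=2))
E
```

```text
6.25 [565.08 -85.89 168.17] F [-4.78  1.34 -0.79] T [0.78 0.75 0.05]
a rot/pos -0.0167 -0.0185 b rot/pos 0.1599 0.1555
```

View pics/s5.png

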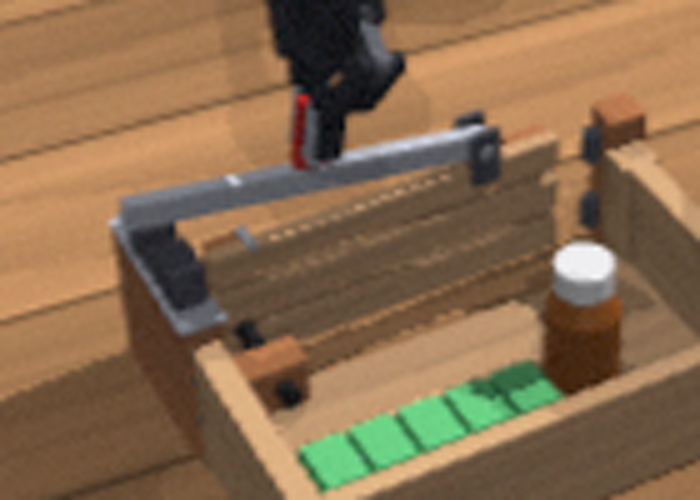

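View pics/t5.png

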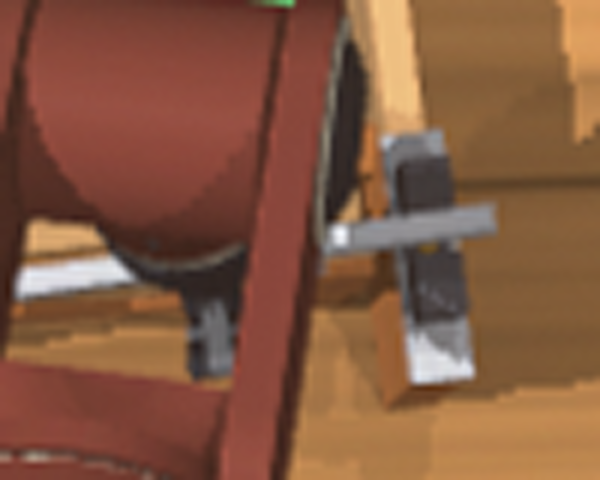

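```bash
python3 - <<'E'
from h import *
d=np.load("t5.npz");P,ok=cloud(d)
ex=np.array([np.cos(YAW),np.sin(YAW),0]);ey=np.array([-ex[1],ex[0],0])
c=lambda p:np.round([(p-np.array([*H,0]))@ex,(p-np.array([*H,0]))@ey],1)
for v in range(222,234):print(v,d["img"][v,406:420,1].tolist(),(P[v,406:420,2]*1000).astype(int).tolist())
for u,v in((411.5,228),(408,228.5),(415,227.2)):
    print(c(ray(d,u,v,.150)*1000))
E
```

```text
222 [49, 48, 58, 59, 57, 59, 57, 58, 57, 63, 82, 81, 81, 81] [102, 119, 125, 127, 119, 121, 122, 120, 120, 125, -4, -2, -2, -5]
223 [53, 46, 58, 58, 57, 57, 56, 57, 54, 64, 84, 87, 90, 93] [102, 117, 121, 126, 118, 120, 119, 122, 120, 127, -2, 3, -6, 0]
224 [58, 43, 54, 53, 56, 62, 66, 73, 76, 93, 109, 114, 120, 122] [106, 116, 125, 122, 121, 118, 125, 123, 119, 123, 3, 0, -4, 2]
225 [82, 67, 90, 99, 102, 108, 112, 120, 124, 137, 148, 146, 145, 145] [91, 112, 121, 121, 121, 119, 119, 123, 151, 146, 150, 154, 151, 155]
226 [127, 119, 138, 149, 149, 148, 148, 147, 146, 146, 144, 143, 144, 145] [97, 143, 145, 149, 146, 146, 149, 151, 152, 151, 151, 146, 152, 154]
227 [144, 145, 146, 146, 145, 146, 145, 146, 145, 146, 144, 146, 144, 141] [147, 147, 146, 144, 148, 147, 154, 152, 150, 149, 153, 150, 152, 152]
228 [144, 145, 145, 145, 146, 145, 141, 139, 138, 137, 133, 133, 130, 120] [146, 147, 147, 147, 145, 148, 146, 150, 148, 152, 155, 152, 147, 151]
229 [137, 138, 139, 135, 133, 130, 119, 110, 110, 115, 110, 96, 96, 95] [149, 148, 146, 147, 151, 148, 150, 142, 149, 147, 148, 142, 144, 141]
230 [113, 108, 106, 95, 92, 94, 88, 74, 80, 110, 115, 92, 90, 91] [147, 146, 149, 139, 140, 140, 137, 131, 136, 101, -2, -4, 0, 5]
231 [90, 66, 62, 60, 74, 81, 73, 55, 69, 98, 100, 90, 93, 92] [131, 132, 101, 100, 105, 104, 100, 104, 103, 97, 100, 3, 3, -2]
232 [83, 64, 48, 56, 61, 66, 59, 58, 58, 57, 63, 84, 94, 94] [96, 96, 98, 104, 122, 120, 118, 122, 122, 118, 124, 1, -2, 5]
233 [84, 75, 47, 56, 61, 60, 60, 59, 60, 59, 64, 81, 94, 93] [95, 91, 107, 122, 120, 125, 119, 121, 121, 121, 125, -3, 1, 4]
[   1.5 -255.7]
[   1.1 -247.1]
[   2.7 -264.3]
```

```bash
python3 - <<'E'
from h import *
q,rq=tcp(-.018,.157,1.4)
for a,b in((-.021,.14),(-.021,.12),(-.021,.11),(-.021,.1),(-.021,.09),(-.021,.08),(-.021,.06)):
    print(a,b,*[x.tolist() for x in rel(q,rq,*tcp(a,b,1.4))])
E
```

```text
-0.021 0.14 [-0.67, 0.51, 1.79] [-0.03, 0.97, -0.17]
-0.021 0.12 [-1.42, 0.51, 3.91] [-0.02, 2.12, -0.17]
-0.021 0.11 [-1.78, 0.51, 4.98] [-0.02, 2.69, -0.17]
-0.021 0.1 [-2.13, 0.51, 6.05] [-0.02, 3.27, -0.17]
-0.021 0.09 [-2.47, 0.51, 7.12] [-0.02, 3.84, -0.17]
-0.021 0.08 [-2.8, 0.51, 8.2] [-0.02, 4.41, -0.17]
-0.021 0.06 [-3.42, 0.52, 10.36] [-0.02, 5.56, -0.17]
```

Emit:
drive_tool --plan '[{"translation":[-0.3,0.3,0.9],"rot":[0,0.5,-0.1]},{"translation":[-0.7,0.5,1.8],"rot":[0,1,-0.17]},{"translation":[-1.1,0.5,2.8],"rot":[0,1.5,-0.17]},{"translation":[-1.4,0.5,3.9],"rot":[0,2.1,-0.17]},{"translation":[-1.4,0.5,3.9],"rot":[0,2.1,-0.17]},{"translation":[-1.4,0.5,3.9],"rot":[0,2.1,-0.17]}]'

```text
clock: 6.95
ee_pos: [0.5656, -0.0879, 0.1645]
tcp_rot: [0.045, 0.674, 0.737, -0.042]
wrist_force: [-5.4, 3.0, 0.7]
grip_width: 0.0095
```

```bash
python3 now.py
```

```text
6.95 [565.64 -87.87 164.53] F [-5.41  2.95  0.73] T [0.79 0.68 0.08]
a rot/pos -0.0194 -0.0207 b rot/pos 0.1231 0.1185
```

Emit:
drive_tool --plan '[{"translation":[-0.18,0,0.53],"rot":[0,0.29,0]},{"translation":[-0.35,0,1.07],"rot":[0,0.57,0]},{"translation":[-0.53,0,1.6],"rot":[0,0.86,0]},{"translation":[-0.7,0,2.14],"rot":[0,1.15,0]},{"translation":[-0.85,0,2.6],"rot":[0,1.4,0]},{"translation":[-0.85,0,2.6],"rot":[0,1.4,0]}]'

```text
clock: 7.55
ee_pos: [0.5658, -0.0891, 0.1621]
tcp_rot: [0.036, 0.674, 0.737, -0.034]
wrist_force: [-5.7, 2.1, -0.2]
grip_width: 0.0093
```

```bash
python3 now.py
```

```text
7.55 [565.75 -89.12 162.07] F [-5.74  2.15 -0.2 ] T [0.8  0.71 0.06]
a rot/pos -0.0194 -0.0207 b rot/pos 0.0987 0.0939
```

Emit:
drive_tool --plan '[{"translation":[-0.15,0,0.45],"rot":[0,0.24,0]},{"translation":[-0.3,0,0.9],"rot":[0,0.48,0]},{"translation":[-0.3,0,0.9],"rot":[0,0.48,0]}]'

```text
clock: 7.85
ee_pos: [0.5658, -0.0895, 0.1613]
tcp_rot: [0.033, 0.674, 0.737, -0.031]
wrist_force: [-5.3, 1.9, -0.8]
grip_width: 0.0096
```

```bash
python3 now.py
```

```text
7.85 [565.83 -89.51 161.29] F [-5.27  1.93 -0.82] T [0.75 0.69 0.12]
a rot/pos -0.0195 -0.021 b rot/pos 0.0905 0.0862
```

Emit:
drive_tool --plan '[{"translation":[-0.15,0,0.45],"rot":[0,0.24,0]},{"translation":[-0.3,0,0.9],"rot":[0,0.48,0]},{"translation":[-0.45,0,1.35],"rot":[0,0.72,0]},{"translation":[-0.45,0,1.35],"rot":[0,0.72,0]}]'

```text
clock: 8.25
ee_pos: [0.5659, -0.0901, 0.16]
tcp_rot: [0.028, 0.674, 0.737, -0.027]
wrist_force: [-6.3, 1.9, 0.1]
grip_width: 0.009
```

```bash
python3 now.py;python3 - <<'E'
from h import *
from station import env
d=env.snapshot("scene");cv2.imwrite("pics/s6.png",cv2.resize(d["img"][210:280,230:330,::-1],None,fx=7,fy=7,interpolation=2))
E
```

```text
8.25 [565.87 -90.1  159.97] F [-6.29  1.88  0.07] T [0.73 0.69 0.15]
a rot/pos -0.0196 -0.0209 b rot/pos 0.078 0.0732
```

View pics/s6.png

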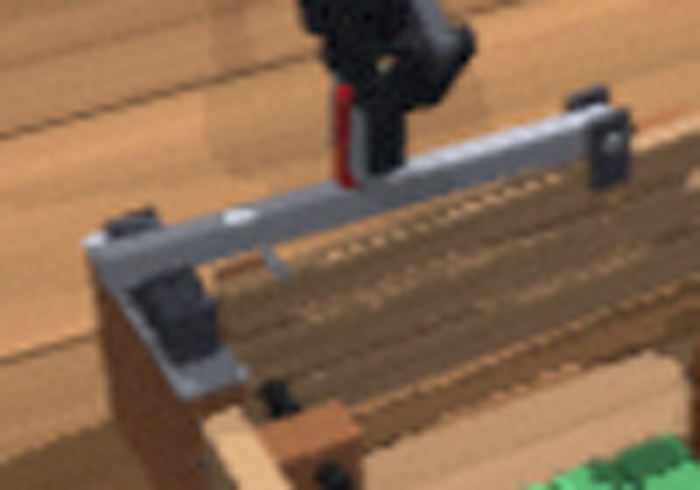

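There is no vertical force below the lip height, so the bar is in the notch. I'll keep lowering gently.

Emit:
drive_tool --plan '[{"translation":[-0.15,0,0.5],"rot":[0,0.27,0]},{"translation":[-0.3,0,1.0],"rot":[0,0.55,0]},{"translation":[-0.45,0,1.5],"rot":[0,0.8,0]},{"translation":[-0.6,0,2.0],"rot":[0,1.1,0]},{"translation":[-0.75,0,2.5],"rot":[0,1.35,0]},{"translation":[-0.9,0,3.0],"rot":[0,1.6,0]},{"translation":[-0.9,0,3.0],"rot":[0,1.6,0]}]'

```text
clock: 9.0
ee_pos: [0.566, -0.0914, 0.1572]
tcp_rot: [0.018, 0.675, 0.738, -0.018]
wrist_force: [-4.8, 2.3, -0.3]
grip_width: 0.0089
```

```bash
python3 now.py
```

```text
9.0 [566.03 -91.39 157.19] F [-4.78  2.27 -0.34] T [0.73 0.69 0.08]
a rot/pos -0.0196 -0.0211 b rot/pos 0.0504 0.0461
```

Emit:
drive_tool --plan '[{"translation":[-0.15,0,0.6],"rot":[0,0.35,0]},{"translation":[-0.3,0,1.2],"rot":[0,0.7,0]},{"translation":[-0.45,0,1.8],"rot":[0,1,0]},{"translation":[-0.6,0,2.4],"rot":[0,1.3,0]},{"translation":[-0.75,0,3],"rot":[0,1.65,0]},{"translation":[-0.9,0,3.6],"rot":[0,1.95,0]},{"translation":[-1,0,4.2],"rot":[0,2.3,0]},{"translation":[-1,0,4.2],"rot":[0,2.3,0]}]'

```text
clock: 9.8
ee_pos: [0.5662, -0.093, 0.1532]
tcp_rot: [0.004, 0.675, 0.738, -0.004]
wrist_force: [-5.2, 1.0, 1.5]
grip_width: 0.009
```

```bash
python3 now.py
```

```text
9.8 [566.22 -93.04 153.19] F [-5.21  1.04  1.48] T [0.4  0.71 0.18]
a rot/pos -0.0197 -0.0214 b rot/pos 0.0113 0.0075
```

The bar is almost fully down. Before releasing, I'll ease the gate back onto the lip so it doesn't snap there.

Emit:
drive_tool --plan '[{"translation":[0,-0.3,0],"rot":[0,0,0.1]},{"translation":[0,-0.6,0],"rot":[0,0,0.2]},{"translation":[0,-0.9,0],"rot":[0,0,0.3]},{"translation":[0,-0.9,0],"rot":[0,0,0.3]}]'

```text
clock: 10.2
ee_pos: [0.5654, -0.093, 0.1532]
tcp_rot: [0.004, 0.677, 0.736, -0.004]
wrist_force: [-4.9, 0.3, 0.1]
grip_width: 0.0095
```

```bash
python3 now.py
```

```text
10.2 [565.38 -93.05 153.23] F [-4.91  0.33  0.11] T [0.36 0.71 0.2 ]
a rot/pos -0.0146 -0.0166 b rot/pos 0.0116 0.0079
```

Emit:
drive_tool --plan '[{"translation":[0,-0.3,0],"rot":[0,0,0.1]},{"translation":[0,-0.6,0],"rot":[0,0,0.2]},{"translation":[0,-0.6,0],"rot":[0,0,0.2]}]'

```text
clock: 10.5
ee_pos: [0.565, -0.0931, 0.1533]
tcp_rot: [0.004, 0.678, 0.735, -0.004]
wrist_force: [-5.3, -0.6, 0.3]
grip_width: 0.0096
```

```bash
python3 now.py
```

```text
10.5 [564.97 -93.1  153.27] F [-5.3  -0.6   0.31] T [0.2  0.72 0.25]
a rot/pos -0.0111 -0.0142 b rot/pos 0.0116 0.0083
```

Emit:
drive_tool --plan '[{"translation":[0,-0.3,0],"rot":[0,0,0.1]},{"translation":[0,-0.6,0],"rot":[0,0,0.2]},{"translation":[0,-0.6,0],"rot":[0,0,0.2]}]'

```text
clock: 10.8
ee_pos: [0.5646, -0.0931, 0.1533]
tcp_rot: [0.004, 0.679, 0.734, -0.004]
wrist_force: [-4.5, -1.7, 0.3]
grip_width: 0.0092
```

```bash
python3 now.py
```

```text
10.8 [564.58 -93.1  153.26] F [-4.46 -1.72  0.28] T [0.08 0.68 0.27]
a rot/pos -0.0077 -0.012 b rot/pos 0.0116 0.0082
```

Emit:
drive_tool --plan '[{"translation":[0,-0.25,0],"rot":[0,0,0]},{"translation":[0,-0.5,0],"rot":[0,0,0]},{"translation":[0,-0.5,0],"rot":[0,0,0]}]'

```text
clock: 11.1
ee_pos: [0.5646, -0.0931, 0.1533]
tcp_rot: [0.005, 0.679, 0.734, -0.003]
wrist_force: [-1.1, -2.6, -1.1]
grip_width: 0.0094
```

```bash
python3 now.py
```

```text
11.1 [564.55 -93.08 153.32] F [-1.12 -2.6  -1.13] T [-0.18  0.22  0.28]
a rot/pos -0.0075 -0.0119 b rot/pos 0.0116 0.0088
```

The x force fell from -5 to -1 N with no motion, so the bar is resting on the lip. I'll release and lift away.

Emit:
drive_tool --plan '[{"translation":[-0.1,0,0.3],"rot":[0,0.2,0]},{"translation":[-0.1,0,0.6],"rot":[0,0.4,0]},{"translation":[-0.1,0,0.6],"rot":[0,0.4,0]}]'

```text
clock: 11.4
ee_pos: [0.5646, -0.0932, 0.153]
tcp_rot: [0.002, 0.679, 0.734, -0.001]
wrist_force: [-1.4, -2.8, -0.1]
grip_width: 0.0098
```

Emit:
drive_tool --grip -1 --plan '[{"translation":[0,0,0],"rot":[0,0,0]},{"translation":[0,0,0],"rot":[0,0,0]},{"translation":[0,0,0],"rot":[0,0,0]},{"translation":[0,0,0],"rot":[0,0,0]},{"translation":[0,0,0],"rot":[0,0,0]},{"translation":[0,0,0],"rot":[0,0,0]},{"translation":[0,0,0],"rot":[0,0,0]},{"translation":[0,0,0],"rot":[0,0,0]}]'

```text
clock: 12.2
ee_pos: [0.5641, -0.0928, 0.1525]
tcp_rot: [0.001, 0.679, 0.734, -0.001]
wrist_force: [-0.2, 0.2, -0.5]
grip_width: 0.0853
```

```bash
python3 now.py;python3 - <<'E'
from h import *
from station import env
print(env.get_state()["grip_width"])
d=env.snapshot("wrist");cv2.imwrite("pics/w7.png",d["img"][:,:,::-1])
d=env.snapshot("scene");cv2.imwrite("pics/s7.png",cv2.resize(d["img"][200:300,220:360,::-1],None,fx=5,fy=5,interpolation=2))
E
```

```text
12.2 [564.1  -92.78 152.53] F [-0.19  0.19 -0.54] T [ 0.01  0.04 -0.01]
a rot/pos -0.0075 -0.0093 b rot/pos 0.0036 0.0012
0.08534590923401231
```

View pics/w7.png

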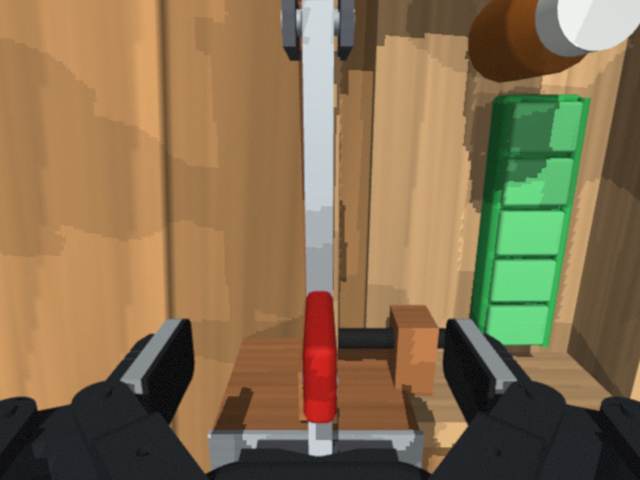

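View pics/s7.png

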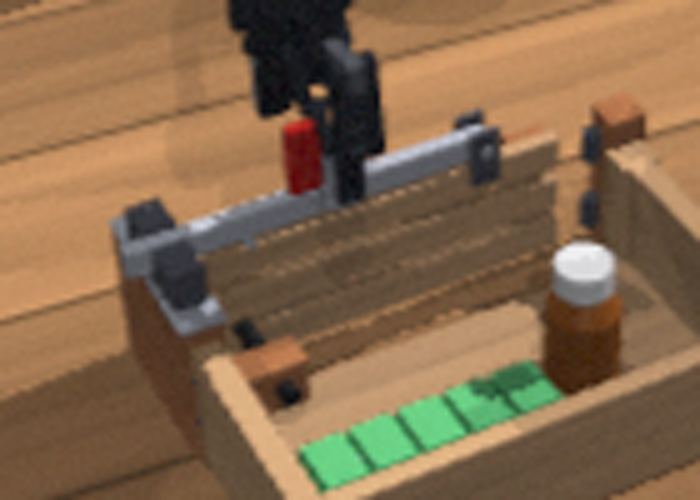

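The bar sits down in the notch and the gate stayed shut. Lifting straight up now.

Emit:
drive_tool --plan '[{"translation":[0,0,-8],"rot":[0,0,0]},{"translation":[0,0,-20],"rot":[0,0,0]},{"translation":[0,0,-40],"rot":[0,0,0]},{"translation":[0,0,-60],"rot":[0,0,0]},{"translation":[-15,0,-90],"rot":[0,0,0]},{"translation":[-30,0,-120],"rot":[0,0,0]},{"translation":[-30,0,-130],"rot":[0,0,0]},{"translation":[-30,0,-130],"rot":[0,0,0]},{"translation":[-30,0,-130],"rot":[0,0,0]},{"translation":[-30,0,-130],"rot":[0,0,0]}]'

```text
clock: 13.3
ee_pos: [0.5655, -0.1214, 0.2803]
tcp_rot: [-0.0, 0.679, 0.734, -0.002]
wrist_force: [-0.4, -0.4, -0.2]
grip_width: 0.085
```

```bash
python3 - <<'E'
from h import *
from station import env
s=env.get_state();print(s["clock"],s["ee_pos"],s["wrist_force"])
d=env.snapshot("wrist");np.savez("w8.npz",**d);cv2.imwrite("pics/w8.png",d["img"][:,:,::-1])
P,ok=cloud(d);Z=P[...,2]
m=red(d)&ok;print("tab",np.median(P[m],0),P[m].max(0),m.sum())
n=d["img"]
h=cv2.cvtColor(n,cv2.COLOR_RGB2HSV)
Q=P*1000-np.array([*H,0]);xc=Q[...,0]*np.cos(YAW)+Q[...,1]*np.sin(YAW);yc=-Q[...,0]*np.sin(YAW)+Q[...,1]*np.cos(YAW)
for lo,hi in((-110,-80),(-150,-120),(-240,-210),(-283,-275)):
    k=ok&(yc>lo)&(yc<hi)&(abs(xc)<15)&(Z>.112)&(Z<.135)&(h[...,1]<60);print(lo,hi,k.sum(),np.median(Z[k]) if k.any() else None,np.median(xc[k]) if k.any() else None)
E
```

```text
13.3 [ 0.56548115 -0.12138482  0.28029624] [-0.42548822 -0.39406598 -0.22409572]
tab [ 0.56405793 -0.09147455  0.16569526] [ 0.56968756 -0.08071034  0.16846879] 779
-110 -80 891 0.12125075812238896 1.205118931491067
-150 -120 772 0.12120644779705136 1.578626005939511
-240 -210 573 0.1212125977609088 2.6643901884086034
-283 -275 136 0.12129112448348978 3.4144126387179057
```

View pics/w8.png

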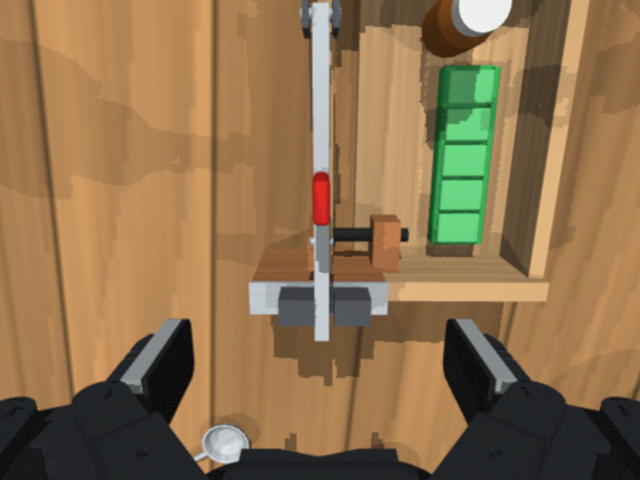

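The bar's top is level at 121 mm along its whole length, and the gate angle is about -0.012 rad. The bar lies between the two jaw blocks at (320,305), and nothing else appears disturbed. Handing in.

```bash
python3 -c "
from station import env
print(env.close_job())"
```

```text
the job is handed in; nothing more can be done
None
```

The gate is shut and latched, and I handed the job in at about 13.4 s; the hand-in reports no verdict.

**How it went:** I gripped the red tab and raised the bar to about 0.16 rad with the gate still open at about 0.31 rad. I then swung the gate in against the buffer and lowered the bar in small steps. It went into the notch without any vertical contact force showing. Before letting go, I eased the gate back until the bar rested on the front lip; the x force fell from about -5 N to -1 N with no further motion.

**Last checks, after releasing and lifting clear:**
- **Bar:** its top was level at 121 mm along its length, and the last wrist image shows it lying between the two jaw blocks.
- **Gate:** it held at about -0.012 rad by camera.
- **Robot:** the wrist force was back within its usual noise, under 0.5 N on each axis, and the gripper was well clear.
- **Other things:** the bottle and organizer looked undisturbed. I did not measure the things on the table again, but the arm never came near them.

**Disagreements:**
- Top and wrist views put the notch middle 1–2 mm apart, and the touch settled it.
- During easing, the gate angle from the tool's turn and from its position differed by about 0.004 rad.

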